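# Clear the outer row of a tally board

### The job

Clear the count on the tally board: put the shut fingertips down at the start disc of the outer (longer) arched row and run them lightly along the row, in one unbroken stroke without raising them on the way, so that its five upright flags fall flat one after the other, then take the hand away. Do not grip, lift, shove or lean hard on anything: the board stays where it is, the inner row of flags stays standing, and the things around are left alone.

Things in the scene. Friction and masses are not known exactly. Their poses are not given: they have to be found in the camera images.
- board: Loose light-wood tally board, 150 x 310 mm, 1.2 kg, upper face 14 mm above the table. Origin: centre of its underside; x across it away from the robot, y along it to the left, z up. It carries two arched rows of five hinged metal flags, both arcs about the point 165 mm from the origin along the board's -x: outer row (longer, farther from the robot) radius 210 mm, inner row 150 mm
- start_spot (a point): centre of the steel start disc (20 mm across, 1.5 mm high) of the outer row, on the board's upper face, 55 mm along the arc before the first flag. Each row has such a disc at its left (+y) end; a thin dark line joins it to the flags. Axes as the board's
- foot1 (a point): foot of outer flag 1 (counted from the start disc), on the board's upper face under the hinge; feet are 55 mm apart along the arc. The flag is a plate 24 mm wide (across the row), 4 mm thick, its top 33 mm above the board, between lugs 7 mm high. Axes as the board's
- foot2 (a point): foot of outer flag 2 (counted from the start disc), on the board's upper face under the hinge; feet are 55 mm apart along the arc. The flag is a plate 24 mm wide (across the row), 4 mm thick, its top 33 mm above the board, between lugs 7 mm high. Axes as the board's
- foot3 (a point): foot of outer flag 3 (counted from the start disc), on the board's upper face under the hinge; feet are 55 mm apart along the arc. The flag is a plate 24 mm wide (across the row), 4 mm thick, its top 33 mm above the board, between lugs 7 mm high. Axes as the board's
- foot4 (a point): foot of outer flag 4 (counted from the start disc), on the board's upper face under the hinge; feet are 55 mm apart along the arc. The flag is a plate 24 mm wide (across the row), 4 mm thick, its top 33 mm above the board, between lugs 7 mm high. Axes as the board's
- foot5 (a point): foot of outer flag 5 (counted from the start disc), on the board's upper face under the hinge; feet are 55 mm apart along the arc. The flag is a plate 24 mm wide (across the row), 4 mm thick, its top 33 mm above the board, between lugs 7 mm high. Axes as the board's
- outer1 (a joint): outer flag 1: angle in rad, 0 = upright, 1.57 = lying flat. It turns about its foot and only falls along the row away from the start disc (toward flag 2). The hinge has slight friction; pushed past about 0.6 rad the flag falls flat by itself
- outer2 (a joint): outer flag 2: angle in rad, 0 = upright, 1.57 = lying flat. It turns about its foot and only falls along the row away from the start disc (toward flag 3). The hinge has slight friction; pushed past about 0.6 rad the flag falls flat by itself
- outer3 (a joint): outer flag 3: angle in rad, 0 = upright, 1.57 = lying flat. It turns about its foot and only falls along the row away from the start disc (toward flag 4). The hinge has slight friction; pushed past about 0.6 rad the flag falls flat by itself
- outer4 (a joint): outer flag 4: angle in rad, 0 = upright, 1.57 = lying flat. It turns about its foot and only falls along the row away from the start disc (toward flag 5). The hinge has slight friction; pushed past about 0.6 rad the flag falls flat by itself
- outer5 (a joint): outer flag 5: angle in rad, 0 = upright, 1.57 = lying flat. It turns about its foot and only falls along the row away from the start disc (toward the row's far end). The hinge has slight friction; pushed past about 0.6 rad the flag falls flat by itself
- inner1 (a joint): flag 1 of the inner row: angle in rad, 0 = upright; to be left standing
- inner2 (a joint): flag 2 of the inner row: angle in rad, 0 = upright; to be left standing
- inner3 (a joint): flag 3 of the inner row: angle in rad, 0 = upright; to be left standing
- inner4 (a joint): flag 4 of the inner row: angle in rad, 0 = upright; to be left standing
- inner5 (a joint): flag 5 of the inner row: angle in rad, 0 = upright; to be left standing
- jar: amber jar with white cap, 42 mm across, 58 mm high, standing on the board inside the arches; origin at the centre of its underside
- glue: black squeeze bottle with tall blue cap, 23 x 30 x 88 mm, standing near the board's right end; origin at the centre of its underside
- stone: pale flat stone, 29 x 38 x 16 mm, lying near the board's left end; origin at the centre of its underside
- block: steel bench block, 62 x 62 x 20 mm, at the right; origin at the centre of its underside
- tweezers: steel tweezers, 14 x 115 x 8 mm, lying at the right; origin at the centre of its underside

How it is judged:
On the way, in this order (a step that is already met when the one before it is completed fails the run):
1. the fingertips are down near the start disc, with the first flag still up (horizontal distance between the grasp point and start_spot below 0.035 m and height (world z) of the grasp point below 0.085 m and value of joint outer1 below 0.5 rad).
2. outer flag 1 has been laid over, in its turn (value of joint outer1 above 0.9 rad).
3. outer flag 2 has been laid over, in its turn (value of joint outer2 above 0.9 rad).
4. outer flag 3 has been laid over, in its turn (value of joint outer3 above 0.9 rad).
5. outer flag 4 has been laid over, in its turn (value of joint outer4 above 0.9 rad).
6. outer flag 5 has been laid over, in its turn (value of joint outer5 above 0.9 rad).
At the end, for the whole second after the job is handed in: All five outer flags lie flat (over 1.35 rad), all five inner flags still stand (under 0.4 rad), the board lies flat within 20 mm of where it was, and every bystander is within 30 mm of its start (value of joint each of outer1, outer2, outer3, outer4, outer5 above 1.35 rad and value of joint each of inner1, inner2, inner3, inner4, inner5 below 0.4 rad and distance of board from where it was at the start of the episode below 0.02 m and angle between board's own z axis and vertical below 0.05 rad and distance of each of jar, glue, stone, block, tweezers from where it was at the start of the episode below 0.03 m); the robot touches nothing.
It fails at once if the fingers are raised well clear of the row in mid-stroke (grasp point over 95 mm above the table after the first flag is down and before the last is) (value of joint outer1 above 0.9 rad and value of joint outer5 below 0.9 rad and height (world z) of the grasp point above 0.095 m).
It fails at once if an inner flag is knocked over (value of joint any of inner1, inner2, inner3, inner4, inner5 above 0.5 rad).
It fails at once if the board is shoved over 30 mm, lifted 10 mm or tipped (distance of board from where it was at the start of the episode above 0.03 m or height (world z) of board above 0.01 m or angle between board's own z axis and vertical above 0.1 rad).
It fails at once if the fingers lean on the board or its flags with over 20 N (contact force between the fingers and board above 20 N).
It fails at once if a bystander is moved over 30 mm (distance of any of jar, glue, stone, block, tweezers from where it was at the start of the episode above 0.03 m).
It also fails if it takes over 42 s, if anything falls off the work surface, if the arm or the gripper's body presses on something with over 40 N, if the wrist force passes 120 N, or if a joint passes its speed limit or range.

### The arm

A 6-joint arm with a two-finger parallel gripper is mounted at the origin on a cart in front of the work surface, level with it; the furniture and walls round the work are solid. World frame = base frame: x ahead of the robot, y to its left, z up, the work surface at z = 0. Lengths are in m, angles in rad, forces in N, time in s.
With the tool pointing down it reaches from about 0.3 to 0.875 m from the base axis. Payload 6.4 kg.
Tool frame: the origin (TCP) lies on the centre line of the jaws, within the pads' length; the fingertips stand 11 mm ahead of it and the grasp point (between the pads) lies 8 mm behind it (ctrl.tip_reach is the distance from the TCP to the fingertips, in m); z points along the fingers, y is the direction in which the jaws open and shut (so a half turn about z gives the same grasp; the last joint's range is limited). The gripper opens to 85 mm and grips with 20 to 120 N. Pads are 22 mm wide; open, the fingers measure 114 mm over their backs; the gripper's body (76 mm by 85 mm) begins 54 mm behind the grasp point. The pads swing forward as they close: fully open they stand 13 mm farther back than shut.
Start: joints at [-1.549, 0.181, 1.607, -0, 1.354, -0.206], TCP at [0.13, -0.56, 0.242] pointing down, gripper open.
Joint ranges: [-2.99, 2.99], [-0.89, 2.07], [0.3, 2.58], [-1.14, 4.28], [0, 2.63], [-3.12, 3.12]. Speed limits (rad/s): [2.57, 2.57, 3.01, 3.14, 3.14, 3.14].

### API

Orientations are given as a unit quaternion [w, x, y, z].
In Python, from bench import get_obs, camera, camera_model, ctrl gives the robot as it stands.
- The arm moves only by the shell command python3 -m inch 'ROWS'. ROWS is a JSON object of lists of equal length, an entry for each row: "linear": the shift along the tool's x, y, z in m, a list of three; "rot": the turn, a rotation vector about the tool's x, y, z in rad, a list of three; "claw": the opening, from 0 (shut) to 1 (fully open). A call has exactly 5 rows; each row is the pose to reach, as a shift and turn from the pose commanded when the call began, along the tool's axes at that moment; what a row does not reach only later rows make up. A row lasts 1/8 s, in which the tool goes at most 62.5 mm and 10.7 degrees, less where a joint would pass 70% of its speed; a pose out of reach is approached as far as the arm can. A call with a gripper value outside its range is refused whole. The fingers move at their own pace and stop on an object; the grip force is fixed at half the most. Time passes only in rows, so rows that repeat a pose let the fingers close, or fill a call up. It gives the time, the measured TCP pose, the force and the opening at its end, in the units of the state.
- get_obs(): the state, without advancing time (a new reading comes with each control period).
- camera(name): name is "scene" or "side" or "wrist"; returns the picture (480x640x3 uint8, red, green, blue); there is no depth.
- camera_model(name): a dict with "mtx" (3x3 intrinsics, pixels), "eye" and "rotation" of the camera in the world. Camera axes: x right, y down, z forward; pixel columns grow to the right and rows downward; lengths in m; the calibration is good to about 2 mm. The wrist camera is an equidistant fisheye: a pixel r from the principal point sees the ray r / f radians off the axis. A picture is of the moment at which its call begins: read the wrist's pose just before it. camera_model takes no time and is no camera call; for the wrist camera it gives the pose at the moment of the call.
- ctrl.hand_in(): hands the job in, once; it reports no verdict.
The state is a dict: "time_s": time; "q": joint angles; "dq": joint speeds; "joint_efforts": joint torques, N m; "eef_pos": TCP position; "eef_rot": TCP orientation; "wrist_force": force on the tool from outside, world axes, zero at the start; "torque": the same for the moment, N m; "opening": opening from 0.0 (shut) to 1.0 (fully open).
Only numpy, scipy, OpenCV 4.12 (cv2) and the standard library are available. Lean on these libraries where they do the work, as an engineer would, in place of code of your own. Each camera call takes 0.05 s, during which the arm holds its last target. There are 200 camera calls.

## Working session

There is one attempt and no reset: what is moved stays moved. The work goes in short steps, Python scripts to look and compute and a shell command to move; the robot and the scene stay as the last step left them, time stands still between calls to the robot, and variables do not carry over. Pictures are saved under pics/ and viewed, on a budget of 10 in all, crops included, one or two more only if the job needs it, and the job is handed in when it is done.

```bash
mkdir -p pics
python3 - <<'E'
from bench import *
import cv2
for n in ("scene","side"):
    cv2.imwrite(f"pics/{n}0.png",camera(n)[:,:,::-1]); m=camera_model(n); print(n,m)
o=get_obs(); print(o["time_s"],o["eef_pos"],o["eef_rot"],o["opening"],ctrl.tip_reach)
E
```

```text
scene {'mtx': array([[560.89230291,   0.        , 319.91878315],
       [  0.        , 560.89230291, 237.10294276],
       [  0.        ,   0.        ,   1.        ]]), 'eye': array([-0.41369087,  0.5716424 ,  1.01727417]), 'rotation': array([ 0.19336136, -0.42411086,  0.80854006, -0.35917174])}
side {'mtx': array([[602.63708147,   0.        , 330.56550493],
       [  0.        , 602.63708147, 247.51603063],
       [  0.        ,   0.        ,   1.        ]]), 'eye': array([ 0.05570054, -1.18655916,  0.62887992]), 'rotation': array([-0.52480958,  0.83400828, -0.14068616,  0.09598176])}
0.1 [ 0.12986807 -0.55966855  0.24147556] [-7.73975406e-04  9.93519963e-01  1.13655080e-01  8.45966425e-05] 1.0034284324037093 0.011
```

View pics/scene0.png

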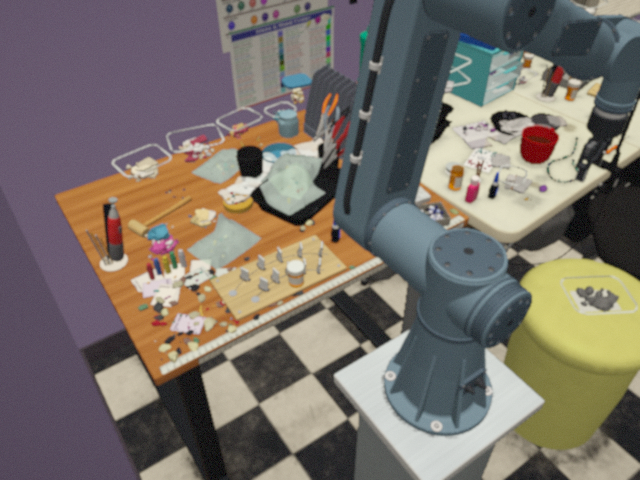

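View pics/side0.png

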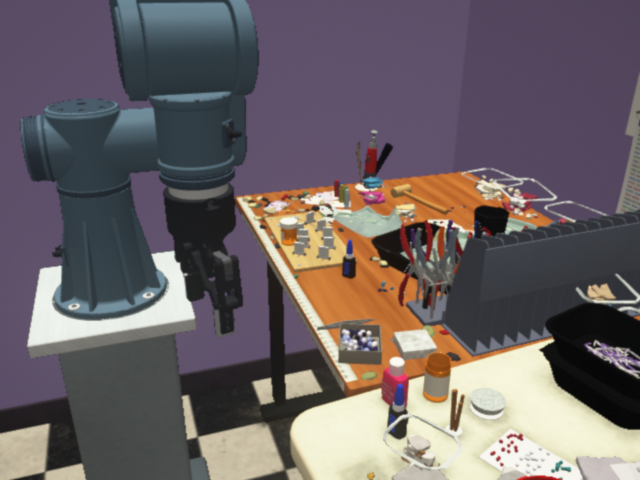

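The scene view shows the board around px (278,278), with the jar at (295,272) and the glue at (335,232). The side view shows it around (300,238). I'll enlarge both and compute a rough position.

```bash
cat > h.py <<'E'
import numpy as np, cv2
from bench import *
from scipy.spatial.transform import Rotation as R
def rot(q): return R.from_quat(np.roll(q,-1)).as_matrix() if np.size(q)==4 else np.array(q)
def ray(m,u,z):
    K=m["mtx"]; d=rot(m["rotation"])@np.linalg.solve(K,[u[0],u[1],1]); e=m["eye"]
    return (e+d*(z-e[2])/d[2])
def proj(m,P):
    p=(np.atleast_2d(P)-m["eye"])@rot(m["rotation"]); q=p@np.array(m["mtx"]).T
    return q[:,:2]/q[:,2:]
E
python3 - <<'E'
from h import *
a=cv2.imread("pics/scene0.png")[228:328,200:360]; b=cv2.imread("pics/side0.png")[195:285,230:370]
a=cv2.resize(a,None,fx=5,fy=5,interpolation=cv2.INTER_CUBIC)
b=cv2.resize(b,None,fx=5,fy=5,interpolation=cv2.INTER_CUBIC)
cv2.imwrite("pics/a.png",a);cv2.imwrite("pics/b.png",b)
m=camera_model("scene")
for u in [(212,275),(313,238),(345,267),(232,318)]: print(ray(m,u,.014))
E
```

```text
[0.55201941 0.24615292 0.014     ]
[ 0.52222725 -0.03786996  0.014     ]
[ 0.38478655 -0.04299727  0.014     ]
[0.39981123 0.2701718  0.014     ]
```

View pics/a.png

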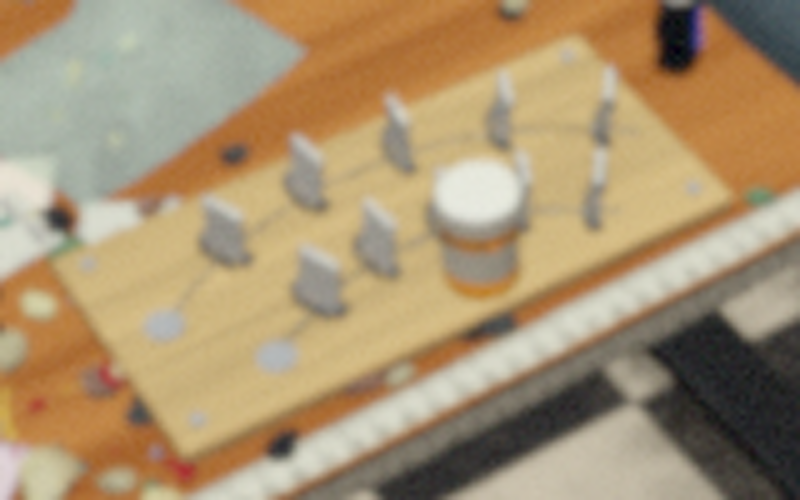

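View pics/b.png

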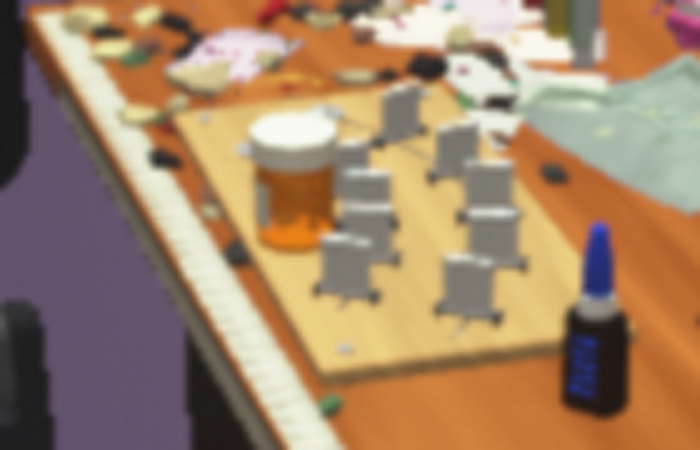

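```bash
cat > fit.py <<'E'
from h import *
from scipy.optimize import least_squares
def geo(p):
    x,y,t,ph,dl=p
    c,s=np.cos(t),np.sin(t); T=lambda L:np.array([[x+c*a-s*b,y+s*a+c*b,.014] for a,b in L])
    cor=T([(.075,.155),(.075,-.155),(-.075,-.155),(-.075,.155)])
    k=np.array([0,1,2,3,4,5]); an=ph-dl*k
    return cor,T(np.c_[-.165+.21*np.cos(an),.21*np.sin(an)])
E
python3 - <<'E'
from fit import *
sc=camera_model("scene"); sd=camera_model("side")
A=np.array([(52,262),(582,38),(735,195),(182,457),(165,325),(226,250),(308,197),(400,160),(500,138),(604,137)])/5+[200,228]
B=np.array([(178,115),(325,375),(400,138),(452,172),(488,215),(495,260),(470,315)])/5+[230,195]
dl=.055/.21
def f(p):
    p=list(p)+[dl]; c,r=geo(p)
    a=proj(sc,np.vstack([c,r]))-A
    b=proj(sd,np.vstack([c[[3,2]],r[1:]]))-B
    return np.r_[a.ravel(),b.ravel()]
s=least_squares(f,[.46,.11,.1,.6],loss='soft_l1'); print(s.x); print(s.fun.reshape(-1,2).round(1).tolist())
c,r=geo(list(s.x)+[dl]); print(r.round(4)); print(c.round(3))
print(ray(sc,np.array([595,100])/5+[200,228],.014))
# jar base, glue base
print(ray(sc,np.array([478,280])/5+[200,228],.014),ray(sd,np.array([595,400])/5+[230,195],0))
E
```

```text
[ 0.46255965  0.10378965 -0.03209475  0.66225001]
[[-0.4, -1.5], [-0.7, -1.9], [0.3, -0.4], [0.6, -1.1], [-0.3, 0.4], [-0.2, 0.7], [-0.6, -0.4], [-0.2, -1.3], [0.2, -1.6], [0.5, -2.3], [-1.4, -1.9], [-1.3, -2.1], [-0.7, -0.3], [0.2, 0.2], [-0.3, 0.3], [-0.5, 0.9], [-0.5, 0.0]]
[[ 0.4673  0.2328  0.014 ]
 [ 0.4936  0.1847  0.014 ]
 [ 0.5065  0.1314  0.014 ]
 [ 0.5051  0.0765  0.014 ]
 [ 0.4896  0.0239  0.014 ]
 [ 0.461  -0.0229  0.014 ]]
[[ 0.542  0.256  0.014]
 [ 0.533 -0.054  0.014]
 [ 0.383 -0.049  0.014]
 [ 0.393  0.261  0.014]]
[ 0.48062309 -0.02887381  0.014     ]
[0.40655924 0.09132331 0.014     ] [ 0.49648196 -0.09359295  0.        ]
```

```bash
python3 -m inch '{"linear":[[0.04,-0.035,-0.02],[0.085,-0.08,-0.04],[0.125,-0.12,-0.04],[0.17,-0.16,-0.04],[0.21,-0.2,-0.04]],"rot":[[0,0,0],[0,0,0],[0,0,0],[0,0,0],[0,0,0]],"claw":[0,0,0,0,0]}'; python3 -c "
from h import *
o=get_obs();T=rot(o['eef_rot']);print(T.round(3)); print(T.T@(np.array([.44,.2,.25])-o['eef_pos']), o['wrist_force'],camera_model('wrist'))"
```

```text
time_s: 0.72
eef_pos: [0.29, -0.316, 0.2821]
eef_rot: [-0.0, 0.994, 0.114, 0.0]
wrist_force: [0.6, 0.3, 0.6]
opening: 0.0
[[ 0.974  0.226  0.   ]
 [ 0.226 -0.974  0.   ]
 [ 0.    -0.    -1.   ]]
[ 0.26254315 -0.46885681  0.03223055] [0.564265   0.34133084 0.62791962] {'mtx': array([[371.64829954,   0.        , 321.23489194],
       [  0.        , 371.64829954, 237.21111153],
       [  0.        ,   0.        ,   1.        ]]), 'eye': array([ 0.3640089 , -0.29852487,  0.41318409]), 'rotation': array([ 0.11704252,  0.77446375, -0.61465349, -0.0933168 ])}
```

```bash
python3 -m inch '{"linear":[[0.025,-0.055,0],[0.05,-0.11,0],[0.08,-0.16,0],[0.105,-0.215,0],[0.13,-0.27,0]],"rot":[[0,0,0],[0,0,0],[0,0,0],[0,0,0],[0,0,0]],"claw":[0,0,0,0,0]}' && python3 -m inch '{"linear":[[0.025,-0.05,0.01],[0.05,-0.1,0.02],[0.08,-0.16,0.03],[0.08,-0.16,0.03],[0.08,-0.16,0.03]],"rot":[[0,0,0.1],[0,0,0.228],[0,0,0.228],[0,0,0.228],[0,0,0.228]],"claw":[0,0,0,0,0]}'; python3 -c "
from h import *
m=camera_model('wrist');im=camera('wrist');cv2.imwrite('pics/w.png',im[:,:,::-1]);o=get_obs();print(o['eef_pos'],m['eye'],m['rotation'],rot(o['eef_rot']).round(3))"
```

```text
time_s: 1.35
eef_pos: [0.3548, -0.0236, 0.2823]
eef_rot: [0.0, 0.994, 0.113, 0.0]
wrist_force: [1.1, -0.3, 0.6]
opening: 0.002
time_s: 1.98
eef_pos: [0.3963, 0.1486, 0.2518]
eef_rot: [0.0, 1.0, 0.001, -0.001]
wrist_force: [-0.3, -0.0, -0.2]
opening: -0.003
[0.39654919 0.14783641 0.25212681] [0.47245381 0.14926526 0.38278516] [ 0.10660634  0.70016107 -0.69793286 -0.10629811] [[ 1.    -0.    -0.001]
 [-0.    -1.    -0.001]
 [-0.001  0.001 -1.   ]]
```

View pics/w.png

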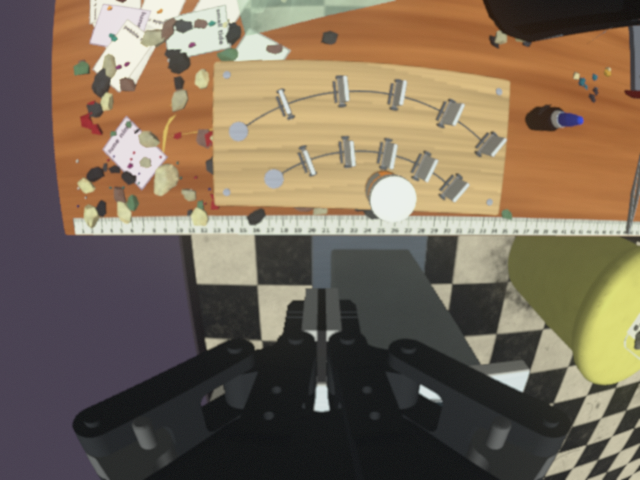

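```bash
cat > w.py <<'E'
from fit import *
m=dict(mtx=np.array([[371.648,0,321.235],[0,371.648,237.211],[0,0,1]]),eye=np.array([0.47245381,0.14926526,0.38278516]),rotation=np.array([0.10660634,0.70016107,-0.69793286,-0.10629811]))
def pw(P):
    p=(np.atleast_2d(P)-m["eye"])@rot(m["rotation"])
    return cv2.fisheye.distortPoints((p[:,:2]/p[:,2:])[None],m["mtx"],np.zeros(4))[0]
A=np.array([(214,61),(510,80),(501,215),(213,206),(238,131)],float)
dl=.055/.21
f=lambda p:(pw(np.vstack([geo(list(p)+[dl])[0],geo(list(p)+[dl])[1][:1]]))-A).ravel()
s=least_squares(f,[.4626,.1038,-.03,.66]); print(s.x,s.fun.round(1))
c,r=geo(list(s.x)+[dl]); print(r.round(4))
im=cv2.resize(cv2.imread("pics/w.png")[50:225,195:555],None,fx=2.2,fy=2.2,interpolation=cv2.INTER_CUBIC)
for q in pw(np.vstack([c,r])): cv2.drawMarker(im,tuple(((q-[195,50])*2.2).astype(int).tolist()),(0,0,255),0,9)
cv2.imwrite("pics/wf.png",im)
E
python3 w.py
```

```text
[ 0.46238736  0.10448233 -0.02545422  0.65202335] [-1.1 -0.1  1.6 -0.6 -1.3  0.3  0.6 -0.1  0.3  0.3]
[[ 0.4676  0.2318  0.014 ]
 [ 0.4936  0.1836  0.014 ]
 [ 0.5063  0.1302  0.014 ]
 [ 0.5048  0.0754  0.014 ]
 [ 0.4891  0.0229  0.014 ]
 [ 0.4603 -0.0238  0.014 ]]
```

View pics/wf.png

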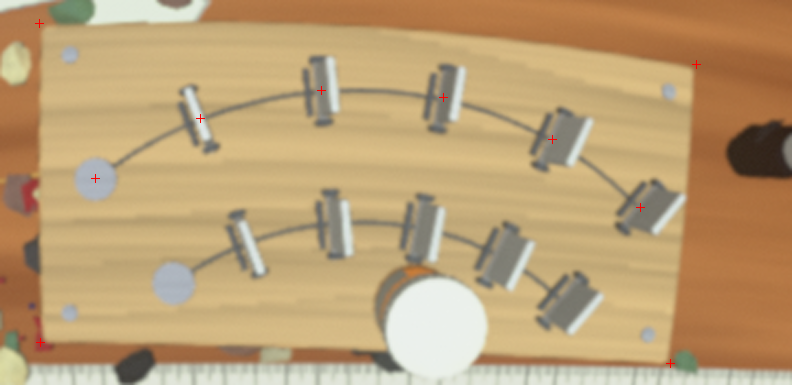

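The overlay matches the disc, the corners and the row line to within a few mm. The feet sit about 3 mm toward the disc from the model, which doesn't matter for the stroke. Next I'll move over the disc and descend.

```bash
python3 -m inch '{"linear":[[0.02,-0.025,0.02],[0.04,-0.05,0.045],[0.06,-0.07,0.075],[0.071,-0.084,0.1],[0.071,-0.084,0.12]],"rot":[[0,0,0],[0,0,0],[0,0,0],[0,0,0],[0,0,0]],"claw":[0,0,0,0,0]}' && python3 -m inch '{"linear":[[0,0,0.025],[0,0,0.05],[0,0,0.07],[0,0,0.085],[0,0,0.087]],"rot":[[0,0,0],[0,0,0],[0,0,0],[0,0,0],[0,0,0]],"claw":[0,0,0,0,0]}'; python3 -c "
from h import *
o=get_obs();print(o['eef_pos'],o['wrist_force'])
cv2.imwrite('pics/w2.png',camera('wrist')[:,:,::-1])"
```

```text
time_s: 2.65
eef_pos: [0.4689, 0.2309, 0.1316]
eef_rot: [0.0, 1.0, -0.001, 0.0]
wrist_force: [-0.0, -0.3, 0.4]
opening: -0.0
time_s: 3.28
eef_pos: [0.4676, 0.2311, 0.0447]
eef_rot: [0.0, 1.0, -0.001, -0.001]
wrist_force: [0.1, 0.3, 0.2]
opening: -0.003
[0.46760374 0.23109794 0.04467442] [0.06308336 0.32577314 0.18308842]
```

View pics/w2.png

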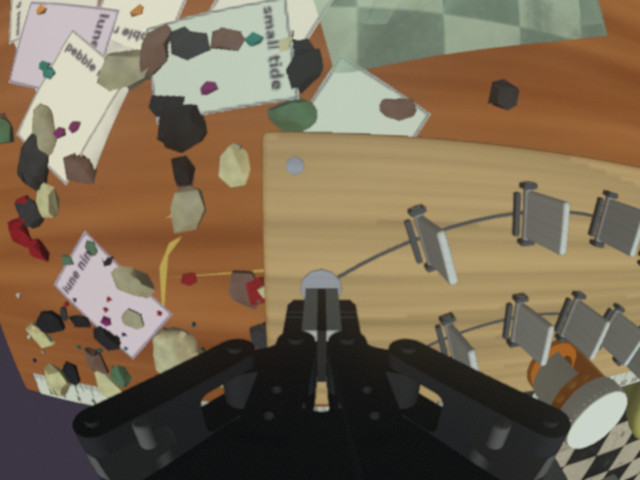

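The tips are shut over the disc (321,285) at grasp height 53 mm, and flag 1 is upright. Now I'll compute the stroke offsets along the arc.

Run:
```python
from h import *
x,y,t,ph=0.46239,0.10448,-0.02545,0.65202
p=lambda s:np.array([x,y])+R.from_euler('z',t).as_matrix()[:2,:2]@[-.165+.21*np.cos(ph-s/.21),.21*np.sin(ph-s/.21)]
for k in range(6):
    print(k,[((p(.055*k+.011*i)-p(.055*k))*[1,-1]*1000).round(1).tolist() for i in range(1,6)])
```

```text
0 [[6.2, 9.1], [11.9, 18.5], [17.2, 28.1], [21.9, 38.1], [26.1, 48.2]]
1 [[3.7, 10.4], [6.8, 20.9], [9.3, 31.6], [11.3, 42.4], [12.7, 53.4]]
2 [[0.8, 11.0], [1.1, 22.0], [0.8, 33.0], [-0.1, 43.9], [-1.5, 54.8]]
3 [[-2.0, 10.8], [-4.6, 21.5], [-7.8, 32.0], [-11.5, 42.4], [-15.7, 52.6]]
4 [[-4.8, 9.9], [-10.0, 19.6], [-15.8, 28.9], [-22.0, 38.0], [-28.8, 46.7]]
5 [[-7.2, 8.3], [-14.8, 16.3], [-22.7, 23.9], [-31.1, 31.0], [-39.9, 37.7]]
```

```bash
python3 -m inch '{"linear":[[0.006,0.009,0],[0.012,0.018,0],[0.017,0.028,0],[0.022,0.038,0],[0.026,0.048,0]],"rot":[[0,0,0],[0,0,0],[0,0,0],[0,0,0],[0,0,0]],"claw":[0,0,0,0,0]}'; python3 -c "
from h import *
cv2.imwrite('pics/w3.png',camera('wrist')[:,:,::-1])"
```

```text
time_s: 3.95
eef_pos: [0.4942, 0.1836, 0.0454]
eef_rot: [-0.0, 1.0, -0.0, 0.0]
wrist_force: [-0.4, 0.5, -1.1]
opening: 0.001
```

View pics/w3.png

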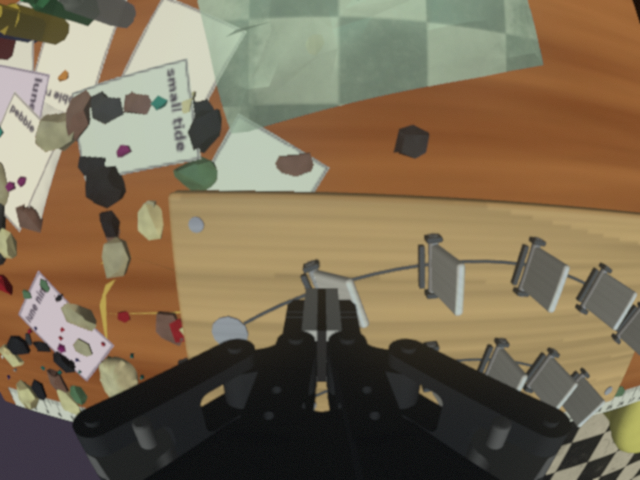

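Flag 1 at (335,285) is leaning over ahead of the fingers. The forces are about 1 N and the board hasn't moved, so I'll continue.

```bash
python3 -m inch '{"linear":[[0.004,0.01,0],[0.007,0.021,0],[0.009,0.032,0],[0.011,0.042,0],[0.013,0.053,0]],"rot":[[0,0,0],[0,0,0],[0,0,0],[0,0,0],[0,0,0]],"claw":[0,0,0,0,0]}' && python3 -m inch '{"linear":[[0.001,0.011,0],[0.001,0.022,0],[0.001,0.033,0],[0,0.044,0],[-0.001,0.055,0]],"rot":[[0,0,0],[0,0,0],[0,0,0],[0,0,0],[0,0,0]],"claw":[0,0,0,0,0]}'; python3 -c "
from h import *
cv2.imwrite('pics/w4.png',camera('wrist')[:,:,::-1])"
```

```text
time_s: 4.62
eef_pos: [0.5068, 0.1307, 0.0453]
eef_rot: [-0.0, 1.0, -0.0, -0.0]
wrist_force: [0.1, 0.4, -0.0]
opening: 0.003
time_s: 5.25
eef_pos: [0.5056, 0.0757, 0.0453]
eef_rot: [0.0, 1.0, -0.0, -0.0]
wrist_force: [0.0, -0.3, 0.7]
opening: -0.003
```

View pics/w4.png

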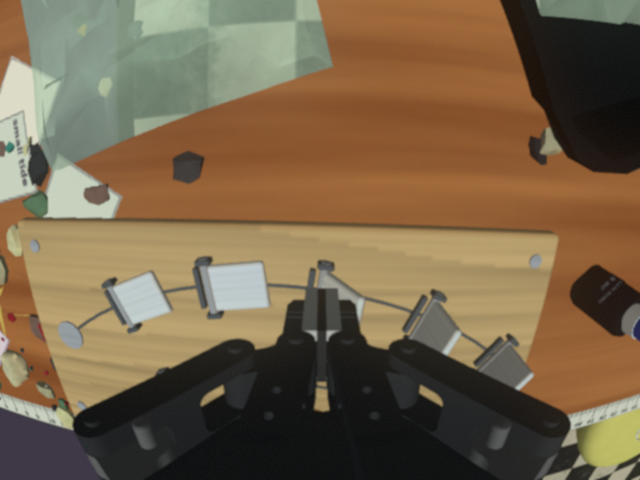

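Flags 1 and 2 lie flat at (138,300) and (235,287), and flag 3 is going over. I'll run on through 4 and 5 and slightly past.

```bash
Z='"rot":[[0,0,0],[0,0,0],[0,0,0],[0,0,0],[0,0,0]],"claw":[0,0,0,0,0]'; python3 -m inch '{"linear":[[-0.002,0.011,0],[-0.005,0.021,0],[-0.008,0.032,0],[-0.012,0.042,0],[-0.016,0.053,0]],"rot":[[0,0,0],[0,0,0],[0,0,0],[0,0,0],[0,0,0]],"claw":[0,0,0,0,0]}' && python3 -m inch '{"linear":[[-0.005,0.01,0],[-0.01,0.02,0],[-0.016,0.029,0],[-0.022,0.038,0],[-0.029,0.047,0]],"rot":[[0,0,0],[0,0,0],[0,0,0],[0,0,0],[0,0,0]],"claw":[0,0,0,0,0]}' && python3 -m inch '{"linear":[[-0.007,0.008,0],[-0.014,0.016,0],[-0.018,0.02,0],[-0.018,0.02,0],[-0.018,0.02,0]],"rot":[[0,0,0],[0,0,0],[0,0,0],[0,0,0],[0,0,0]],"claw":[0,0,0,0,0]}'; python3 -c "
from h import *
cv2.imwrite('pics/w5.png',camera('wrist')[:,:,::-1])"
```

```text
time_s: 5.92
eef_pos: [0.4894, 0.0227, 0.0453]
eef_rot: [-0.0, 1.0, -0.0, -0.0]
wrist_force: [0.5, 0.4, 0.0]
opening: 0.001
time_s: 6.55
eef_pos: [0.4603, -0.0241, 0.0453]
eef_rot: [-0.0, 1.0, -0.0, 0.0]
wrist_force: [-0.7, -0.7, 0.0]
opening: -0.0
time_s: 7.18
eef_pos: [0.4429, -0.0435, 0.0453]
eef_rot: [-0.0, 1.0, -0.0, 0.0]
wrist_force: [0.6, -0.3, 0.1]
opening: -0.001
```

View pics/w5.png

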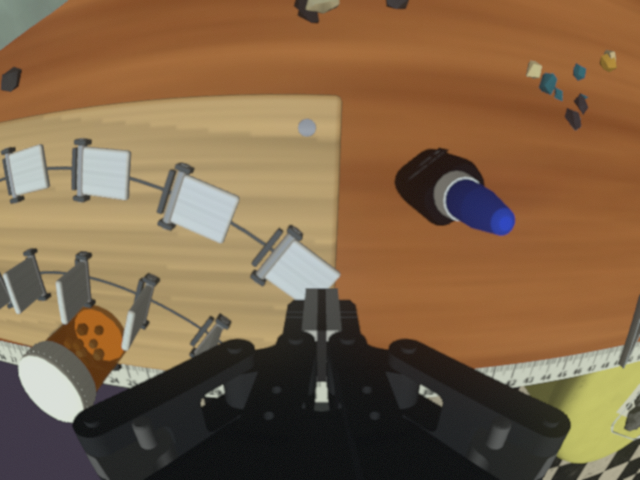

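The outer flags are all down, and the inner flags, jar and glue are undisturbed. Lifting straight up.

```bash
python3 -m inch '{"linear":[[0,0,-0.02],[0,0,-0.06],[0,0,-0.1],[0,0,-0.15],[0,0,-0.2]],"rot":[[0,0,0],[0,0,0],[0,0,0],[0,0,0],[0,0,0]],"claw":[0,0,0,0,0]}' && python3 -m inch '{"linear":[[0,-0.05,0],[-0.02,-0.1,0],[-0.04,-0.15,0],[-0.05,-0.19,0],[-0.05,-0.19,0]],"rot":[[0,0,0],[0,0,0],[0,0,0],[0,0,0],[0,0,0]],"claw":[0,0,0,0,0]}'; python3 -c "
from h import *
cv2.imwrite('pics/w6.png',camera('wrist')[:,:,::-1])"
```

```text
time_s: 7.85
eef_pos: [0.4425, -0.0432, 0.2468]
eef_rot: [-0.0, 1.0, 0.0, -0.0]
wrist_force: [0.5, 0.9, -0.5]
opening: -0.005
time_s: 8.48
eef_pos: [0.3918, 0.1487, 0.2453]
eef_rot: [-0.0, 1.0, 0.002, 0.0]
wrist_force: [1.0, -1.2, 0.1]
opening: 0.0
```

View pics/w6.png

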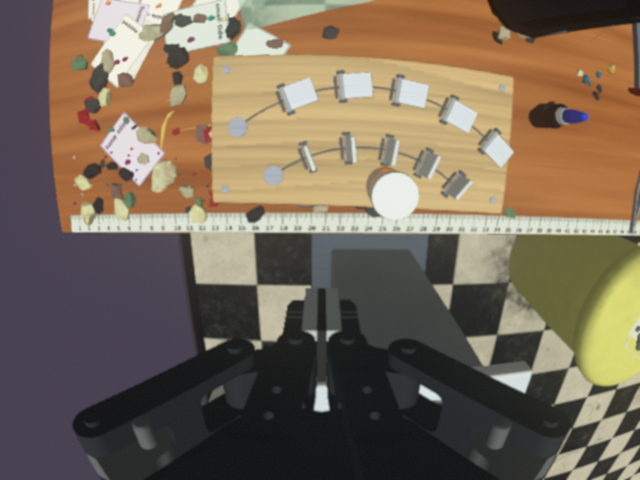

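All five outer flags (297,95 to 496,148) lie flat. The inner five stand, and the board, jar and glue look unmoved.

```bash
python3 -c "
from bench import *
ctrl.hand_in()"
```

```text
the job is handed in; nothing more can be done
```

I set the shut fingertips down over the outer row's start disc, about 19 mm above the board, and ran them along the arc in one unbroken stroke at about 0.09 m/s. Then I lifted the hand clear and handed the job in at about 8.5 s of the 42 s allowed.

- **Final wrist picture:** All five outer flags lie flat and all five inner flags stand. The board, jar and glue look unmoved next to the earlier wrist picture. I judged this by eye and did not measure angles or shifts.
- **Not checked separately:** I did not check the stone, block or tweezers one by one. The hand stayed low only over the outer row.
- **Forces:** Wrist force readings at the end of each move were no more than about 2 N.
- **One disagreement:** The flag feet sat about 3 mm nearer the disc than my fitted model. That offset runs along the stroke, so it made no difference.

I viewed 11 pictures, one over the budget of 10.

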